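Draw the sample carrier out of the guard with the hook stick

ROBOT

A 6-joint arm with a two-finger parallel gripper is mounted at the origin on a cart in front of the work surface, level with it; the furniture and walls round the work are solid. World frame = base frame: x ahead of the robot, y to its left, z up, the work surface at z = 0. Lengths are in m, angles in degrees, forces in N, time in s.
With the tool pointing down it reaches from about 0.3 to 0.75 m from the base axis. Payload 8.5 kg.
Tool frame: the origin (TCP) lies midway between the tips of the shut fingers; the grasp point (between the pads) lies 19 mm behind it (env.hold_point_z is the distance from the TCP to the grasp point, in m); z points along the fingers, y is the line along which they close (so a half turn about z gives the same grasp; the last joint's range is limited). The gripper opens to 85 mm and grips with 20 to 120 N. Pads are 22 mm wide; open, the fingers measure 114 mm over their backs; the gripper's body (76 mm by 85 mm) begins 54 mm behind the grasp point. The pads swing forward as they close: fully open they stand 13 mm farther back than shut.
Start: joints at [-77.424, 21.807, 74.336, -0, 83.858, -12.336], TCP at [0.232, -0.499, 0.231] pointing down, gripper open.
Joint ranges: [-178.18, 178.18], [-50.72, 133.34], [12.68, 142.11], [-81.47, 261.47], [9.98, 163.14], [-165.26, 165.26]. Speed limits (degrees/s): [136.94, 136.94, 180, 180, 180, 180].

INTERFACE

Orientations are given as a 3x3 rotation matrix whose columns are the frame's x, y, z axes.
In Python, from rig import observe, get_image, camera_info, env gives the robot as it stands.
- The arm moves only by the tool drive_tool, never from a script. Its arguments are lists of equal length, an entry for each row: "offset": the shift along the tool's x, y, z in units of 40 mm (1.0 is 40 mm), a list of three; "turn": the turn, a rotation vector about the tool's x, y, z in units of 6 degrees (1.0 is 6 degrees), a list of three; "hand": the opening, from 0 (shut) to 1 (fully open). A call has exactly 10 rows; each row shifts and turns the commanded pose from where the row before left it, along the tool's axes as they then stand; what a row does not reach is not made up. A row lasts 1/8 s, in which the tool goes at most 62.5 mm and 10.7 degrees, less where a joint would pass 70% of its speed; a pose out of reach is approached as far as the arm can. A call is refused whole if a number of a shift passes 1 or a number of a turn 1, either way. A call with a gripper value outside its range is refused whole. The fingers move at their own pace and stop on an object; "newtons" is the grip in N (left out, the last holds). Time passes only in rows, so rows that do not move let the fingers close, or fill a call up. It gives the time, the measured TCP pose, the force, the opening and the grip force at its end, in the units of the state.
- observe(): the state, without advancing time (a new reading comes with each control period).
- get_image(name): name is "side" or "top"; returns the picture (420x560x3 uint8, blue, green, red); there is no depth.
- camera_info(name): a dict with "fx", "fy", "cx", "cy" (pixels), "k1" (the pictures are not rectified: a ray, as slopes to the right and down, at radius r is drawn at 1 + k1 r^2 times it, then the intrinsics apply), "world_to_cam" (4x4, takes a point from world to camera coordinates). Camera axes: x right, y down, z forward; pixel columns grow to the right and rows downward; lengths in m; the calibration is good to about 2 mm. A picture is of the moment at which its call begins. camera_info takes no time and is no camera call.
- env.close_job(): hands the job in; it is judged then, once.
The state is a dict: "time_s": time; "q": joint angles; "qvel": joint speeds; "joint_efforts": joint torques, N m; "position": TCP position; "tool_rot": TCP orientation; "ft_force": force on the tool from outside, world axes, zero at the start; "wrist_torque": the same for the moment, N m; "grip_width": finger opening in m; "gripper_force": force on a finger pad.
Only numpy, scipy, OpenCV 4.12 (cv2) and the standard library are available. Lean on these libraries where they do the work, as an engineer would, in place of code of your own. Each camera call takes 0.05 s, during which the arm holds its last target. There are 200 camera calls.

TASK

The white plug adapter has had its high-voltage test. Take the hook stick from its holder, reach under the guard's hood with it, lift the carrier's bail out of the inner notches and gently drag the carrier out against the end stops until the bail lies down in the outer notches, without touching the guard with the robot itself or unseating the adapter. Then hang the stick upright in its holder again, slid fully home, leaving the other things on the bench where they are.

Things in the scene. Friction and masses are not known exactly. Their poses are not given: they have to be found in the camera images.
- guard: Fixed guard bay 300 x 178 x 142 mm; x points inward from its open front, z up. Origin on the bench, on the centre line. Black base x -175 to +125, top z 10 mm; white rails along x at y +-62, 8 wide, top z 46 mm. Clear hood (roof, sides, back) on an aluminium frame over x -56 to +123, roof underside z 135, top z 142, inner sides y +-78 mm.
- hood_edge (a point): Middle of the lower front edge of the hood's roof (guard x -56, z 135 mm). The bail's bar at home lies 44 mm behind it and 85 mm below: to hook and lift the bar the stick must lean at least about 32 degrees, upper end towards the open front; 40 is comfortable.
- carrier (a joint): How far the grey carrier (104 mm wide, between the rails) is out towards the open front (guard -x), m: 0 home under the hood. Adjustable aluminium end stops clamped on the rails halt it somewhere between 0.122 and 0.142, elsewhere each time: find the place by feel (or see it). Drag about 2 N. With the bail down in a notch it plays only 2.5 mm either way.
- bail (a joint): Angle of the steel bail hinged on the carrier's front wall (axis guard y, at x +26, z 42 mm at home), rad: 0 down, grows as its front bar is lifted, limit 0.75. A weak spring (1 to 2 N at the bar) holds it down. Its side pins, 22 mm before the hinge, lie in 7 mm notches of the rails, free above 0.33; lowered between, they ride on the rail tops; at the end stops they drop into the outer notches.
- bail_bar (a point): Middle of the bail's straight front bar: round, 6 mm thick, 54 mm long along guard y, 38 mm before the hinge and 8 mm above it (guard x -12, z 50 mm at home with the bail down). Lifted free of the notches it is 12 mm higher and 5 mm further in. Free: 34 mm behind it to the carrier's front wall (top z 52), 37 mm below it to the base.
- stick: Loose hook stick, 0.14 kg. Origin on its axis, underside of the black collar (48 mm disc, 6 thick), z up along the handle. Above: square orange handle 22 x 22 mm, sides along x and y, z 6 to 54 mm: grasp here. Below: yellow rod 10 mm thick, from z -110 a 7 mm wire that at z -150 bends toward +x into a J; its prong stands 32 degrees off z, vertical when the stick leans 32. Lowest point z -161.
- hook_seat (a point): Where the centre of a 6 mm bar lies when it rests in the hook's bend against the prong: x +11.5, z -149.5 mm in the stick's frame. The throat between rod and prong is 12 mm wide. Axes as the stick.
- hook_tip (a point): Rounded top end of the prong, 14 mm from hook_seat: x +23.4, z -142.8 mm in the stick's frame. It must pass below the bar to get behind it, then rise. Axes as the stick.
- holder: Fixed stand: round foot 110 mm, column, and at the top two level tines along its x, top z 190 mm, each 12 wide, with an 18 mm slot between, open at the -x end, where the tines turn up 5 mm (x -56 to -52). The rod hangs in the slot, the collar lies on the tines. Origin on the bench below the hanging place: rod at x 0 or 1 mm is at the slot's back.
- adapter_white: Loose white plug adapter, the sample: body 40 x 44 x 30 mm, 0.06 kg, standing in the carrier's nest, pins to the rear. Origin at its underside.
- nest (a point): Middle of the nest's floor on the carrier (6 mm lips round it); the seated adapter's origin lies 8 mm behind it (guard +x). Axes as the guard.
- probe_stand: Fixed steel stand with an empty sloping cradle, an obstacle to keep clear of: round foot 75 mm, rod, and a cradle 130 mm long along y sloping from z 190 to 275 mm. Origin on the bench, 13 mm from the rod.
- adapter_black: Loose black plug adapter waiting beside the guard, 56 x 44 x 30 mm, origin at its underside. Leave it alone.
- parts_box: Loose blue-grey parts box with its lid shut, 75 x 151 x 37 mm, long along its y, origin at its underside. Leave it alone.
- tape_yellow: Loose yellow roll of tape lying flat, 58 x 58 x 18 mm, origin at its underside. Leave it alone.
There are look-alikes about, which are no part of the job. Of the things shaped like the holder, the dark steel one is meant.

How it is judged:
By the outcome, as a careful person would: the job done as asked, in the order asked, and still so for the second after the job is handed in, with the robot touching nothing.
It also fails if it takes over 72 s, if anything falls off the work surface, if the arm or the gripper's body presses on something with over 40 N, if the wrist force passes 120 N, or if a joint passes its speed limit or range.

## Working session

There is one attempt and no reset: what is moved stays moved. The work goes in short steps, Python scripts to look and compute and a tool call to move; the robot and the scene stay as the last step left them, time stands still between calls to the robot, and variables do not carry over. Pictures are saved under pics/ and viewed, at most 10 in all, crops included, and the job is handed in when it is done.

Besides the shell and the picture viewer there is one more tool, called by a JSON object that holds its "op" and its "data". drive_tool: Moves the arm, as the interface text tells. Its arguments: {"type":"object","properties":{"offset":{"type":"array"},"turn":{"type":"array"},"hand":{"type":"array"},"newtons":{"type":"number"}},"required":["offset","turn","hand"]}

```bash
ls; mkdir -p pics; python3 - <<'E'
from rig import *
import cv2,numpy as np
for n in("side","top"):
    cv2.imwrite(f"pics/{n}0.png",get_image(n))
    c=camera_info(n);print(n,{k:(np.round(v,4).tolist() if k=="world_to_cam" else v) for k,v in c.items()})
o=observe();print(o); print(env.hold_point_z)
E
```

```text
pics
side {'fx': 404.14633305410587, 'fy': 404.14633305410587, 'cx': 274.4350083746649, 'cy': 211.43805923182234, 'k1': -0.09183220052908611, 'world_to_cam': [[-0.8753, -0.4834, -0.0162, 0.54], [-0.2843, 0.5414, -0.7912, 0.2261], [0.3912, -0.6879, -0.6113, 1.1774], [0.0, 0.0, 0.0, 1.0]]}
top {'fx': 435.27454297403756, 'fy': 435.27454297403756, 'cx': 278.25289217493895, 'cy': 211.74645748205515, 'k1': 0.019415688475582803, 'world_to_cam': [[-0.0262, -0.9997, -0.0004, 0.0765], [-0.9796, 0.0258, -0.1993, 0.61], [0.1992, -0.0049, -0.9799, 1.2173], [0.0, 0.0, 0.0, 1.0]]}
{'time_s': 0.1, 'q': array([-7.74256908e+01,  2.18373206e+01,  7.43785992e+01,  8.78444104e-04,
        8.38585239e+01, -1.23370639e+01]), 'qvel': array([-0.07569762,  0.04782278, -0.02484082, -0.03153452,  0.03122003,
       -0.0102309 ]), 'joint_efforts': array([ 3.31892828e-03, -4.49221909e+01, -2.31656474e+01, -1.81626292e-04,
        3.73336690e-03,  2.63348954e-05]), 'position': array([ 0.23160154, -0.49857474,  0.2307824 ]), 'tool_rot': array([[ 9.06961156e-01,  4.21214186e-01, -2.67983774e-04],
       [ 4.21214169e-01, -9.06960312e-01,  1.27144067e-03],
       [ 2.92498201e-04, -1.26602586e-03, -9.99999156e-01]]), 'ft_force': array([-0.15753795, -0.3346421 , -0.7898525 ]), 'wrist_torque': array([-0.02652353,  0.00365827, -0.00550311]), 'gripper_force': 0.0, 'grip_width': 0.08522793898425625}
0.0187
```

View pics/side0.png

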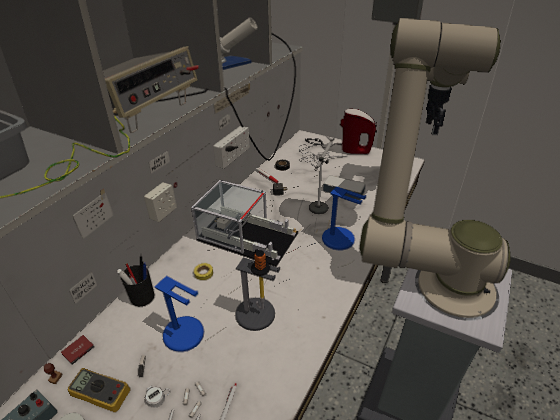

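View pics/top0.png

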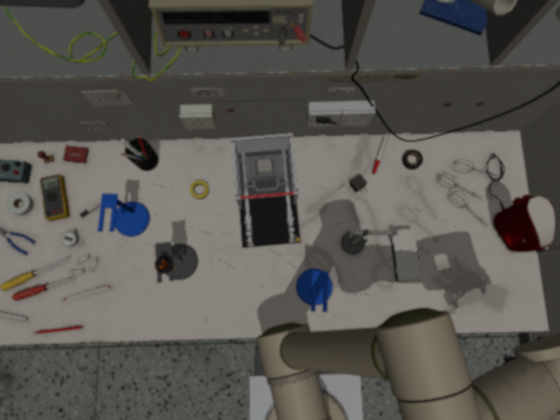

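The dark holder with the orange-handled stick is at top (165,264) and side (260,265). The two blue ones, top (125,215) and (315,290), are look-alikes. The guard is at top (268,190), opening towards the robot. I'll confirm with crops.

```bash
cat > h.py <<'E'
from rig import *
import cv2,numpy as np
def cam(n):
    c=camera_info(n);return c,np.array(c["world_to_cam"])
def proj(n,P):
    c,T=cam(n);p=(T[:3,:3]@np.atleast_2d(P).T+T[:3,3:]).T;s=p[:,:2]/p[:,2:]
    s=s*(1+c["k1"]*(s**2).sum(1,keepdims=True));return s*[c["fx"],c["fy"]]+[c["cx"],c["cy"]]
def ray(n,uv):
    c,T=cam(n);d=(np.array(uv,float)-[c["cx"],c["cy"]])/[c["fx"],c["fy"]];s=d.copy()
    for _ in range(20):s=d/(1+c["k1"]*(s@s))
    R=T[:3,:3];return -R.T@T[:3,3],R.T@np.r_[s,1]
def at(n,uv,z):
    o,d=ray(n,uv);return o+d*(z-o[2])/d[2]
def tri(us,ut):
    o1,d1=ray("side",us);o2,d2=ray("top",ut)
    A=np.c_[d1,-d2];t=np.linalg.lstsq(A,o2-o1,rcond=None)[0]
    a,b=o1+d1*t[0],o2+d2*t[1];return (a+b)/2,np.linalg.norm(a-b)
def crop(src,x,y,w,h,k,out):
    im=src if not isinstance(src,str) else cv2.imread(src)
    cv2.imwrite(out,cv2.resize(im[y:y+h,x:x+w],None,fx=k,fy=k,interpolation=cv2.INTER_CUBIC))
E
python3 - <<'E'
import cv2,numpy as np
a=cv2.imread("pics/top0.png")[125:295,140:310];b=cv2.imread("pics/side0.png")[170:340,180:310]
r=lambda i,k:np.clip(cv2.resize(i,None,fx=k,fy=k,interpolation=cv2.INTER_CUBIC)*1.5,0,255).astype('uint8')
A=r(a,2.6);B=r(b,2.6);cv2.imwrite("pics/c1.png",np.hstack([A,B])[:600,:800]);print(A.shape,B.shape)
E
```

```text
(442, 442, 3) (442, 338, 3)
```

View pics/c1.png

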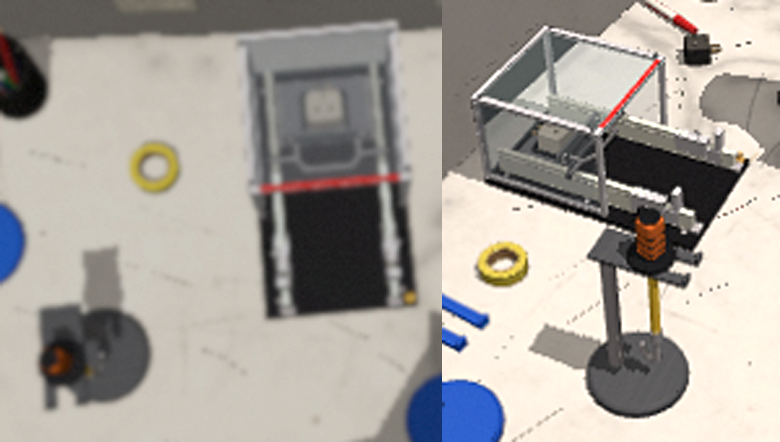

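```bash
python3 - <<'E'
from h import *
from scipy.optimize import least_squares
T=lambda x,y:np.array([140+x/2.6,125+y/2.6]); S=lambda x,y:np.array([180+(x-442)/2.6,170+y/2.6])
obs=[("top",T(267,318),(-175,89,10)),("top",T(416,304),(-175,-89,10)),("side",S(748,160),(-175,-89,10)),
("top",T(330.5,183.5),(-56,0,140)),("side",S(602,132),(-56,85,142)),("side",S(660,62),(-56,-85,142)),
("side",S(475,97),(123,85,142)),("side",S(547,28),(123,-85,142)),("top",T(240,42),(123,85,142)),("top",T(395,25),(123,-85,142))]
def W(p,P):
    P=np.array(P)/1000;c,s=np.cos(p[2]),np.sin(p[2]);return np.array([p[0]+c*P[0]-s*P[1],p[1]+s*P[0]+c*P[1],P[2]])
f=lambda p:np.concatenate([(proj(n,W(p,P))[0]-u) for n,u,P in obs])
r=least_squares(f,[.6,0,0],loss="soft_l1");p=r.x;print("guard",p[:2],np.degrees(p[2]));print(np.round(f(p).reshape(-1,2),1))
print("bar home",W(p,(-12,0,50)),proj("top",W(p,(-12,0,50))),proj("side",W(p,(-12,0,50))))
print("foot",at("top",T(107,354),.005),at("side",S(637,375),.005))
print("collar",tri(S(651,257),T(63,362)),at("top",T(63,362),.195),at("side",S(651,256),.196))
print("handle top",tri(S(650,212),T(55,358)))
for q in[(48,408),(80,402),(40,308),(80,304)]:print("tine",at("top",T(*q),.19))
for q in[(688,283),(703,258)]:print("tineS",at("side",S(*q),.19))
print("rod low",at("side",S(655,335),.05))
E
```

```text
guard [0.6936586  0.09440332] 3.5641676388831893
[[-0.8  0.8]
 [ 0.8  1. ]
 [ 1.1 -0.7]
 [-0.1  1.6]
 [-0.6  0.3]
 [ 2.1 -2.3]
 [-0.9 -0.8]
 [-0.6 -1.2]
 [-0.4 -2.6]
 [-0.5 -1. ]]
bar home [0.68168181 0.09365732 0.05      ] [[266.54258379 189.92690025]] [[243.67392901 224.45264178]]
foot [0.47984355 0.35502504 0.005     ] [0.47679316 0.36472964 0.005     ]
collar (array([0.45570334, 0.35787897, 0.18812011]), np.float64(0.0005503604864006875)) [0.45535435 0.35621382 0.195     ] [0.45193399 0.36316472 0.196     ]
handle top (array([0.45621185, 0.35227909, 0.24141171]), np.float64(0.0020852444188179144))
tine [0.41127799 0.3709391  0.19      ]
tine [0.41622379 0.33980742 0.19      ]
tine [0.51011411 0.381823   0.19      ]
tine [0.5130575  0.34212443 0.19      ]
tineS [0.40750617 0.37196778 0.19      ]
tineS [0.4104072 0.3374061 0.19     ]
rod low [0.46704574 0.34022464 0.05      ]
```

```bash
python3 - <<'E'
import cv2,numpy as np
r=lambda i,k:np.clip(cv2.resize(i,None,fx=k,fy=k,interpolation=cv2.INTER_CUBIC)*1.8,0,255).astype('uint8')
A=cv2.imread("pics/top0.png")[235:285,150:200];B=cv2.imread("pics/side0.png")[245:330,230:285]
A=r(A,8);B=r(B,7);A=cv2.copyMakeBorder(A,0,B.shape[0]-400,0,0,0);cv2.imwrite("pics/c2.png",np.hstack([A,B]));print(A.shape,B.shape)
E
```

```text
(595, 400, 3) (595, 385, 3)
```

View pics/c2.png

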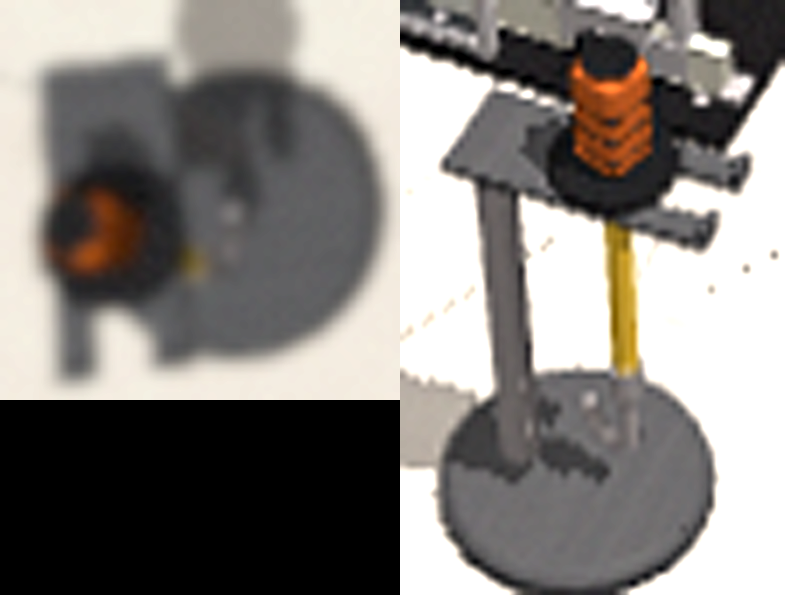

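```bash
python3 - <<'E'
from h import *
from scipy.optimize import least_squares
T=lambda x,y:np.array([150+(x+.5)/8-.5,235+(y+.5)/8-.5]); S=lambda x,y:np.array([230+(x-400+.5)/7-.5,245+(y+.5)/7-.5])
def fit(obs,p0,z0):
    def W(p,P):
        P=np.array(P)/1000;c,s=np.cos(p[2]),np.sin(p[2]);return np.array([p[0]+c*P[0]-s*P[1],p[1]+s*P[0]+c*P[1],P[2]+z0])
    f=lambda p:np.concatenate([(proj(n,W(p,P))[0]-u) for n,u,P in obs])
    r=least_squares(f,p0,loss="soft_l1");p=r.x;print(p[:2],np.degrees(p[2]));print(np.round(f(p).reshape(-1,2),1).tolist())
fit([("top",T(112,232),(0,0,6)),("top",T(75,222),(0,0,54)),("top",T(232,212),(23.4,0,-143)),
("side",S(610,58),(0,0,54)),("side",S(613,166),(0,0,6)),("side",S(630,372),(0,0,-110)),("side",S(590,398),(23.4,0,-143)),("side",S(630,440),(2,0,-155))],[.455,.357,0],.19)
# holder: tine ends outer corners x -56, y +-21
fit([("top",T(58,380),(-56,21,193)),("top",T(95,376),(-56,9,193)),("top",T(157,366),(-56,-9,193)),("top",T(196,360),(-56,-21,193)),
("side",S(713,222),(-56,21,193)),("side",S(745,163),(-56,-21,193))],[.46,.36,.1],0)
print(at("top",T(238,213),.008),at("side",S(576,480),.008))
E
```

```text
[0.45497724 0.35788539] -13.465598752705494
[[-0.1, 0.8], [-0.5, 0.5], [0.3, -0.5], [0.1, -0.4], [0.4, -1.6], [-0.3, -0.0], [-0.4, -0.2], [-0.3, 0.7]]
[0.46848255 0.36108703] 8.772593271930317
[[0.4, 0.4], [0.5, 0.0], [-0.2, -0.0], [-0.4, -0.1], [-0.8, 1.7], [0.5, -1.7]]
[0.47961166 0.35985646 0.008     ] [0.47808361 0.36383926 0.008     ]
```

```bash
cat >> h.py <<'E'
from scipy.spatial.transform import Rotation as Ro
def Rt(yaw,lean):  # tool x ~ stick x; lean>0: upper end towards -x of yaw frame
    return (Ro.from_euler("z",yaw,degrees=True)*Ro.from_euler("y",-lean,degrees=True)).as_matrix()@np.diag([1,-1,-1])
def st():
    o=observe();print("t",round(o["time_s"],2),"p",np.round(o["position"]*1000,1),"w",round(o["grip_width"]*1000,1),"g",round(o["gripper_force"],1),"F",np.round(o["ft_force"],1),"q",np.round(o["q"]));return o
def to(P,R=None,o=None):
    o=o or observe();A=o["tool_rot"];d=A.T@(np.array(P)-o["position"])/.04
    print("off",np.round(d,2),"turn",np.round(Ro.from_matrix(A.T@R).as_rotvec(degrees=True)/6,2) if R is not None else "")
E
python3 - <<'E'
from h import *
o=st();R=Rt(-13.5,0)
to(o["position"],R,o)
o2=dict(o,tool_rot=R,position=o["position"]+[0,0,.16]);to([.455,.358,.391],R,o2)
E
```

```text
t 0.1 p [ 231.6 -498.6  230.8] w 85.2 g 0.0 F [-0.2 -0.3 -0.8] q [-77.  22.  74.   0.  84. -12.]
off [0. 0. 0.] turn [-0.01  0.    6.4 ]
off [ 4.300e-01 -2.213e+01 -1.000e-02] turn [0. 0. 0.]
```

{"op": "drive_tool", "data": {"offset": [[0,0,-1],[0,0,-1],[0,0,-1],[0,0,-1],[0,0,0],[0,0,0],[0,0,0],[0,0,0],[0,0,0],[0,0,0]], "turn": [[0,0,0.9],[0,0,0.9],[0,0,0.9],[0,0,0.9],[0,0,0.9],[0,0,0.9],[0,0,0.9],[0,0,0],[0,0,0],[0,0,0]], "hand": [1,1,1,1,1,1,1,1,1,1]}}

```text
time_s: 1.35
position: [0.2317, -0.4988, 0.3913]
tool_rot: [[0.975, -0.222, -0.0], [-0.222, -0.975, 0.0], [-0.0, -0.0, -1.0]]
ft_force: [0.7, -0.1, 0.0]
grip_width: 0.0856
gripper_force: 0.0
```

{"op": "drive_tool", "data": {"offset": [[0,-1,0],[0,-1,0],[0,-1,0],[0,-1,0],[0,-1,0],[0,-1,0],[0,-1,0],[0,-1,0],[0,-1,0],[0,-1,0]], "turn": [[0,0,0],[0,0,0],[0,0,0],[0,0,0],[0,0,0],[0,0,0],[0,0,0],[0,0,0],[0,0,0],[0,0,0]], "hand": [1,1,1,1,1,1,1,1,1,1]}}

```text
time_s: 2.6
position: [0.3209, -0.1076, 0.3915]
tool_rot: [[0.975, -0.223, 0.001], [-0.223, -0.975, -0.0], [0.001, 0.0, -1.0]]
ft_force: [1.5, 0.5, -0.6]
grip_width: 0.0856
gripper_force: 0.0
```

{"op": "drive_tool", "data": {"offset": [[0,-1,0],[0,-1,0],[0,-1,0],[0,-1,0],[0,-1,0],[0,-1,0],[0,-1,0],[0,-1,0],[0,-1,0],[0,-1,0]], "turn": [[0,0,0],[0,0,0],[0,0,0],[0,0,0],[0,0,0],[0,0,0],[0,0,0],[0,0,0],[0,0,0],[0,0,0]], "hand": [1,1,1,1,1,1,1,1,1,1]}}

```text
time_s: 3.85
position: [0.4102, 0.2824, 0.3913]
tool_rot: [[0.975, -0.222, 0.0], [-0.222, -0.975, -0.0], [0.0, -0.0, -1.0]]
ft_force: [1.1, -1.3, 0.3]
grip_width: 0.0852
gripper_force: 0.0
```

```bash
python3 - <<'E'
from h import *
o=st();to([.455,.358,.27],Rt(-13.5,0),o)
E
```

```text
t 3.85 p [410.2 282.4 391.3] w 85.2 g 0.0 F [ 1.1 -1.3  0.3] q [ 21.  13.  62.  -0. 106. 124.]
off [ 0.67 -2.09  3.03] turn [-0.   -0.    0.11]
```

{"op": "drive_tool", "data": {"offset": [[0.22,-0.7,0],[0.22,-0.7,0],[0.22,-0.7,0],[0,0,0.9],[0,0,0.9],[0,0,0.9],[0,0,0.9],[0,0,0.6],[0,0,0.45],[0,0,0]], "turn": [[0,0,0],[0,0,0],[0,0,0],[0,0,0],[0,0,0],[0,0,0],[0,0,0],[0,0,0],[0,0,0],[0,0,0]], "hand": [1,1,1,1,1,1,1,1,1,1]}}

```text
time_s: 5.1
position: [0.4541, 0.3568, 0.2043]
tool_rot: [[0.975, -0.223, -0.002], [-0.223, -0.975, -0.001], [-0.002, 0.002, -1.0]]
ft_force: [0.5, 0.1, -0.1]
grip_width: 0.0853
gripper_force: 0.0
```

{"op": "drive_tool", "data": {"offset": [[0,0,0],[0,0,0],[0,0,0],[0,0,0],[0,0,0],[0,0,0],[0,0,0],[0,0,0],[0,0,0],[0,0,0]], "turn": [[0,0,0],[0,0,0],[0,0,0],[0,0,0],[0,0,0],[0,0,0],[0,0,0],[0,0,0],[0,0,0],[0,0,0]], "hand": [0.6,0.5,0.4,0.35,0.3,0.2,0.1,0,0,0], "newtons": 60}}

```text
time_s: 6.35
position: [0.4546, 0.3571, 0.2056]
tool_rot: [[0.975, -0.223, 0.0], [-0.223, -0.975, 0.0], [0.0, -0.0, -1.0]]
ft_force: [-1.5, 0.7, 4.1]
grip_width: 0.0213
gripper_force: 59.3
```

```bash
python3 - <<'E'
from h import *
o=st()
r=lambda i,k:np.clip(cv2.resize(i,None,fx=k,fy=k,interpolation=cv2.INTER_CUBIC)*1.8,0,255).astype('uint8')
a=get_image("top");b=get_image("side");cv2.imwrite("pics/t1.png",a);cv2.imwrite("pics/s1.png",b)
A=r(a[225:295,140:210],5);B=r(b[215:330,210:300],5);A=cv2.copyMakeBorder(A,0,B.shape[0]-350,0,0,0);cv2.imwrite("pics/c3.png",np.hstack([A,B]))
E
```

```text
t 6.35 p [454.6 357.1 205.6] w 21.3 g 59.3 F [-1.5  0.7  4.1] q [ 26.  26.  72.   0.  82. 129.]
```

View pics/c3.png

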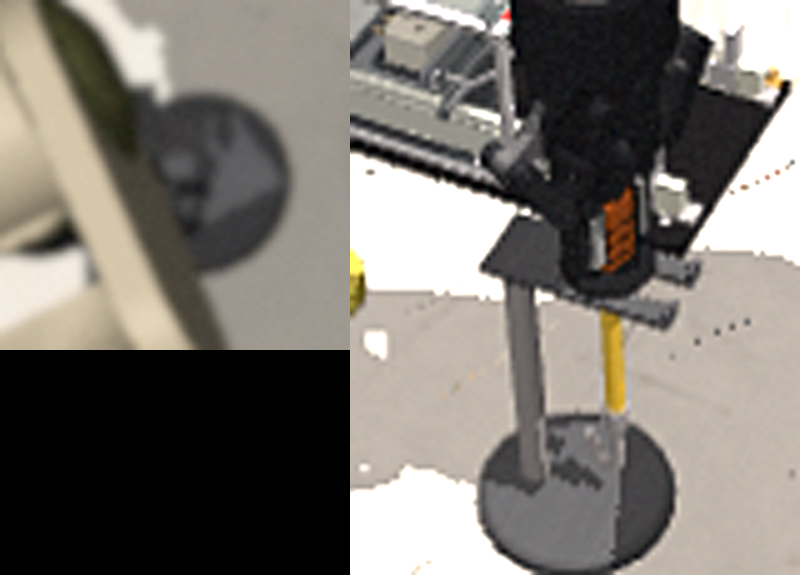

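{"op": "drive_tool", "data": {"offset": [[0,0,-0.2],[0,0,-0.2],[0,0,0],[-0.25,0.1,0],[-0.32,0.13,0],[-0.32,0.13,0],[-0.32,0.13,0],[-0.32,0.13,0],[-0.32,0.13,0],[-0.32,0.13,0]], "turn": [[0,0,0],[0,0,0],[0,0,0],[0,0,0],[0,0,0],[0,0,0],[0,0,0],[0,0,0],[0,0,0],[0,0,0]], "hand": [0,0,0,0,0,0,0,0,0,0]}}

```text
time_s: 7.7
position: [0.3611, 0.3418, 0.2213]
tool_rot: [[0.975, -0.223, -0.0], [-0.223, -0.975, -0.0], [-0.0, 0.0, -1.0]]
ft_force: [-0.0, 0.7, -0.9]
grip_width: 0.0214
gripper_force: 59.4
```

```bash
python3 - <<'E'
from h import *
st()
p=[.6937,.0944,np.radians(3.564)]
def W(P):
    P=np.array(P)/1000;c,s=np.cos(p[2]),np.sin(p[2]);return np.array([p[0]+c*P[0]-s*P[1],p[1]+s*P[0]+c*P[1],P[2]])
out=[]
for n,x,y,w,h in(("top",230,130,75,75),("side",190,175,75,85)):
    im=cv2.imread(f"pics/{n}0.png");k=5.2
    im=np.clip(cv2.resize(im[y:y+h,x:x+w],None,fx=k,fy=k,interpolation=cv2.INTER_CUBIC)*1.7,0,255).astype('uint8')
    for a,b,col in(((-12,27,50),(-12,-27,50),(0,255,0)),((-56,78,135),(-56,-78,135),(255,255,0)),((-56,66,46),(123,66,46),(255,0,255)),((-56,-66,46),(123,-66,46),(255,0,255)),((26,-52,52),(26,52,52),(0,165,255))):
        q=[tuple(int(v) for v in ((proj(n,W(t))[0]-[x,y]+.5)*k)) for t in(a,b)];cv2.line(im,q[0],q[1],col,1)
    out.append(im)
H=max(i.shape[0] for i in out);out=[cv2.copyMakeBorder(i,0,H-i.shape[0],0,0,0) for i in out]
cv2.imwrite("pics/c4.png",np.hstack(out))
E
```

```text
t 7.7 p [361.1 341.8 221.3] w 21.4 g 59.4 F [-0.   0.7 -0.9] q [ 30.  17.  83.  -0.  80. 133.]
```

View pics/c4.png

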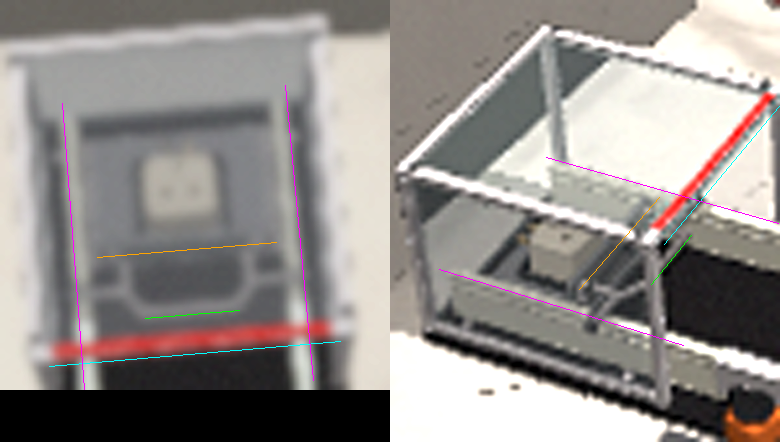

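```bash
cat >> h.py <<'E'
G=[.6975,.0944,3.56]
def gw(P):
    P=np.array(P)/1000;a=np.radians(G[2]);c,s=np.cos(a),np.sin(a);return np.array([G[0]+c*P[0]-s*P[1],G[1]+s*P[0]+c*P[1],P[2]])
TZ=.0156;EX=0.0   # stick origin ahead of TCP; stick x offset
def tcp_for_seat(P,lean=40,yaw=None):
    R=Rt(G[2] if yaw is None else yaw,lean);t=np.array([.0115+EX,0,TZ+.1495]);return gw(P)-R@t,R
E
python3 - <<'E'
from h import *
o=st();W,R=tcp_for_seat((-100,0,110));print(W)
to(o["position"],R,o);print(proj("top",[.38,-.02,.19]))
o2=dict(o,tool_rot=R,position=o["position"]+[0,0,.2]);to(W,R,o2)
W2,_=tcp_for_seat((-75,0,29));print(W2);to(W2,R,dict(o2,position=W))
E
```

```text
t 7.7 p [361.1 341.8 221.3] w 21.4 g 59.4 F [-0.   0.7 -0.9] q [ 30.  17.  83.  -0.  80. 133.]
[0.48298101 0.08105396 0.22908188]
off [0. 0. 0.] turn [ 0.96  6.62 -2.63]
[[312.26127308 290.20143617]]
off [-1.07  6.69  5.38] turn [0. 0. 0.]
[0.50793277 0.0826063  0.14808188]
off [-0.82  0.    1.95] turn [0. 0. 0.]
```

{"op": "drive_tool", "data": {"offset": [[0,0,-1],[0,0,-1],[0,0,-1],[0,0,-1],[0,0,-1],[0,0,0],[0,0,0],[0,0,0],[0,0,0],[0,0,0]], "turn": [[0,0,0],[0,0,0],[0,0,0],[0,0,0],[0,0,0],[0.12,0.83,-0.33],[0.12,0.83,-0.33],[0.12,0.83,-0.33],[0.12,0.83,-0.33],[0.12,0.83,-0.33]], "hand": [0,0,0,0,0,0,0,0,0,0]}}

```text
time_s: 8.95
position: [0.3615, 0.3419, 0.4212]
tool_rot: [[0.903, -0.043, 0.427], [-0.049, -0.999, 0.003], [0.426, -0.024, -0.904]]
ft_force: [-0.2, 0.5, -0.8]
grip_width: 0.0211
gripper_force: 59.6
```

{"op": "drive_tool", "data": {"offset": [[0,0,0],[0,0,0],[0,0,0],[-0.15,0.95,0.77],[-0.15,0.95,0.77],[-0.15,0.95,0.77],[-0.15,0.95,0.77],[-0.15,0.95,0.77],[-0.15,0.95,0.77],[-0.15,0.95,0.77]], "turn": [[0.12,0.83,-0.33],[0.12,0.83,-0.33],[0.12,0.83,-0.33],[0,0,0],[0,0,0],[0,0,0],[0,0,0],[0,0,0],[0,0,0],[0,0,0]], "hand": [0,0,0,0,0,0,0,0,0,0]}}

```text
time_s: 10.2
position: [0.4852, 0.082, 0.2288]
tool_rot: [[0.763, 0.063, 0.643], [0.048, -0.998, 0.04], [0.645, 0.001, -0.765]]
ft_force: [1.2, 1.4, -1.8]
grip_width: 0.0216
gripper_force: 59.7
```

```bash
python3 - <<'E'
from h import *
o=st();W,R=tcp_for_seat((-80,0,29));to(W,R,o)
a=get_image("top");b=get_image("side");cv2.imwrite("pics/t2.png",a);cv2.imwrite("pics/s2.png",b)
s=gw((-100,0,110));R=o["tool_rot"];t=np.array([.0115,0,TZ+.1495]);seat=o["position"]+R@t;tip=o["position"]+R@[.0234,0,TZ+.1428]
out=[]
for im,n,x,y,w,h in((a,"top",215,150,75,85),(b,"side",210,150,75,85)):
    k=5.2;im=np.clip(cv2.resize(im[y:y+h,x:x+w],None,fx=k,fy=k,interpolation=cv2.INTER_CUBIC)*1.7,0,255).astype('uint8')
    for P,c in((seat,(0,255,0)),(tip,(0,0,255)),(o["position"]+R@[0,0,TZ+.11],(255,0,255))):
        q=(proj(n,P)[0]-[x,y]+.5)*k;cv2.circle(im,tuple(int(v) for v in q),3,c,1)
    out.append(im)
cv2.imwrite("pics/c5.png",np.hstack(out))
E
```

```text
t 10.2 p [485.2  82.  228.8] w 21.6 g 59.7 F [ 1.2  1.4 -1.8] q [ -8.   3. 112.  17.  27.  65.]
off [-0.96  0.02  1.83] turn [ 0.   -0.02  0.01]
```

View pics/c5.png

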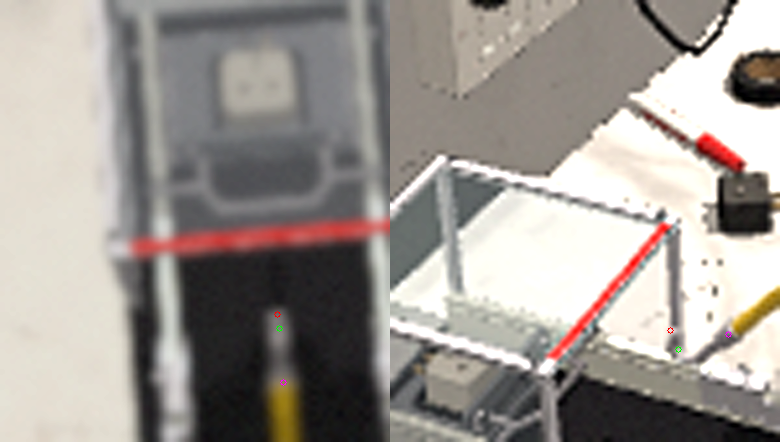

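```bash
python3 - <<'E'
from h import *
for f in("top0","t2"):
    g=cv2.cvtColor(cv2.imread(f"pics/{f}.png"),cv2.COLOR_BGR2GRAY).astype(int)
    print(f);print(g[183:197,262:270].mean(1).round(0)); print(g[188:191,250:284].tolist())
print(proj("top",gw((-12,0,50))),proj("top",gw((-12,27,50))),proj("top",gw((-12,-27,50))))
E
```

```text
top0
[49. 49. 49. 51. 57. 69. 75. 70. 61. 56. 60. 64. 66. 63.]
[[55, 56, 56, 60, 67, 71, 72, 68, 64, 62, 62, 62, 63, 65, 66, 68, 69, 71, 73, 74, 74, 74, 75, 75, 76, 75, 71, 63, 57, 55, 54, 54, 56, 56], [54, 54, 54, 56, 60, 68, 74, 75, 75, 75, 74, 73, 74, 75, 75, 75, 75, 76, 76, 76, 76, 75, 75, 73, 71, 69, 65, 59, 54, 54, 54, 54, 54, 56], [53, 54, 55, 55, 55, 61, 68, 74, 75, 75, 74, 73, 72, 73, 72, 71, 70, 68, 67, 66, 66, 65, 64, 61, 62, 60, 56, 55, 55, 54, 55, 55, 55, 56]]
t2
[48. 48. 48. 50. 56. 68. 74. 69. 60. 56. 59. 64. 65. 61.]
[[55, 55, 55, 60, 66, 71, 72, 67, 63, 61, 62, 61, 63, 64, 65, 67, 68, 70, 72, 74, 74, 74, 73, 74, 74, 74, 70, 63, 56, 55, 53, 54, 54, 56], [53, 53, 53, 54, 59, 67, 73, 74, 75, 74, 73, 73, 73, 74, 74, 74, 73, 74, 73, 75, 74, 74, 73, 71, 70, 68, 63, 57, 53, 54, 53, 54, 53, 57], [53, 53, 51, 52, 55, 60, 67, 73, 74, 74, 73, 72, 72, 71, 71, 71, 69, 67, 67, 65, 65, 64, 63, 62, 61, 59, 56, 54, 54, 54, 56, 54, 53, 55]]
[[266.5165559  188.68373876]] [[257.53314298 189.45527146]] [[275.49304579 187.91240015]]
```

{"op": "drive_tool", "data": {"offset": [[-0.24,0,0.46],[-0.24,0,0.46],[-0.24,0,0.46],[-0.24,0,0.46],[0,0,0],[0.25,0,0.21],[0.25,0,0.21],[0.25,0,0.21],[0.25,0,0.21],[0,0,0]], "turn": [[0,0,0],[0,0,0],[0,0,0],[0,0,0],[0,0,0],[0,0,0],[0,0,0],[0,0,0],[0,0,0],[0,0,0]], "hand": [0,0,0,0,0,0,0,0,0,0]}}

```text
time_s: 11.55
position: [0.5561, 0.0881, 0.1498]
tool_rot: [[0.762, 0.064, 0.644], [0.049, -0.998, 0.041], [0.646, 0.001, -0.764]]
ft_force: [-0.6, 0.2, -1.9]
grip_width: 0.0216
gripper_force: 60.0
```

```bash
sed -i 's/G=\[.6975/G=[.6965/' h.py; cat >> h.py <<'E'
def seat_now(o):
    s=o["position"]+o["tool_rot"]@[.0115+EX,0,TZ+.1495];a=np.radians(G[2]);d=s-[G[0],G[1],0]
    print("seat guard",np.round(1000*np.array([np.cos(a)*d[0]+np.sin(a)*d[1],-np.sin(a)*d[0]+np.cos(a)*d[1],d[2]]),1))
E
python3 - <<'E'
from h import *
o=st();seat_now(o);W,R=tcp_for_seat((-8,0,29));to(W,R,o)
E
```

```text
t 11.55 p [556.1  88.1 149.8] w 21.6 g 60.0 F [-0.6  0.2 -1.9] q [ -6.  18. 110.  26.  14.  57.]
seat guard [-25.2   2.5  31.1]
off [0.31 0.06 0.32] turn [-0.01 -0.04  0.02]
```

{"op": "drive_tool", "data": {"offset": [[0.06,0.01,0.07],[0.06,0.01,0.07],[0.06,0.01,0.06],[0.06,0.01,0.06],[0.06,0.01,0.06],[0,0,0],[0,0,0],[0,0,0],[0,0,0],[0,0,0]], "turn": [[0,0,0],[0,0,0],[0,0,0],[0,0,0],[0,0,0],[0,0,0],[0,0,0],[0,0,0],[0,0,0],[0,0,0]], "hand": [0,0,0,0,0,0,0,0,0,0]}}

```text
time_s: 12.8
position: [0.5732, 0.0868, 0.1465]
tool_rot: [[0.763, 0.063, 0.643], [0.049, -0.998, 0.04], [0.644, 0.0, -0.765]]
ft_force: [-0.1, -0.2, -1.8]
grip_width: 0.0211
gripper_force: 60.0
```

```bash
python3 - <<'E'
from h import *
o=st();seat_now(o);R=o["tool_rot"]
a=get_image("top");b=get_image("side");cv2.imwrite("pics/t3.png",a);cv2.imwrite("pics/s3.png",b)
out=[]
for im,n,x,y,w,h in((a,"top",240,165,50,55),(b,"side",215,190,50,55)):
    k=8;im=np.clip(cv2.resize(im[y:y+h,x:x+w],None,fx=k,fy=k,interpolation=cv2.INTER_CUBIC)*2,0,255).astype('uint8')
    for P,c in((o["position"]+R@[.0115,0,TZ+.1495],(0,255,0)),(o["position"]+R@[.0234,0,TZ+.1428],(0,0,255)),(gw((-12,0,50)),(255,0,255)),(gw((-12,27,50)),(255,0,255)),(gw((-12,-27,50)),(255,0,255))):
        q=(proj(n,P)[0]-[x,y]+.5)*k;cv2.circle(im,tuple(int(v) for v in q),3,c,1)
    out.append(im)
cv2.imwrite("pics/c6.png",np.hstack(out))
E
```

```text
t 12.8 p [573.2  86.8 146.5] w 21.1 g 60.0 F [-0.1 -0.2 -1.8] q [ -6.  19. 107.  25.  15.  59.]
seat guard [-8.3  0.2 27.7]
```

View pics/c6.png

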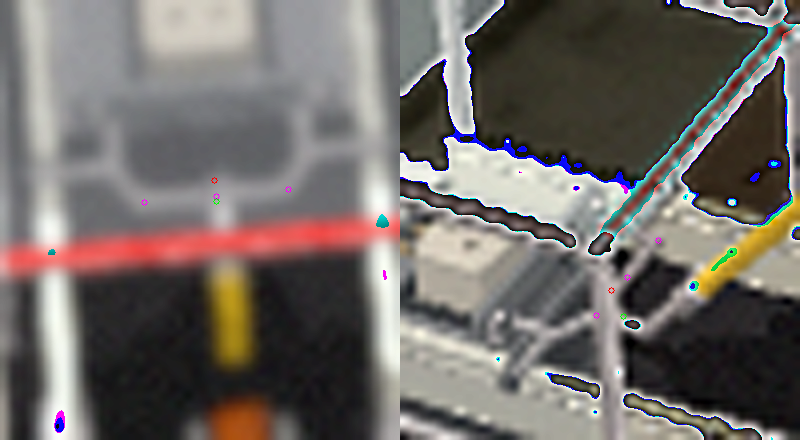

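{"op": "drive_tool", "data": {"offset": [[0.035,0,0.03],[0.06,0,-0.07],[0.06,0,-0.07],[0.06,0,-0.07],[0.06,0,-0.07],[0.06,0,-0.07],[0.06,0,-0.075],[0,0,0],[0,0,0],[0,0,0]], "turn": [[0,0,0],[0,0,0],[0,0,0],[0,0,0],[0,0,0],[0,0,0],[0,0,0],[0,0,0],[0,0,0],[0,0,0]], "hand": [0,0,0,0,0,0,0,0,0,0]}}

```text
time_s: 14.15
position: [0.575, 0.0869, 0.1686]
tool_rot: [[0.763, 0.063, 0.643], [0.049, -0.998, 0.04], [0.644, 0.0, -0.765]]
ft_force: [-0.3, 0.4, -1.1]
grip_width: 0.0208
gripper_force: 60.0
```

```bash
python3 - <<'E'
from h import *
o=st();seat_now(o)
E
```

```text
t 14.15 p [575.   86.9 168.6] w 20.8 g 60.0 F [-0.3  0.4 -1.1] q [ -6.  17. 105.  19.  18.  64.]
seat guard [-6.5  0.2 49.7]
```

{"op": "drive_tool", "data": {"offset": [[0.06,0,-0.04],[0.06,0,-0.04],[0.06,0,-0.04],[0.06,0,-0.04],[0.06,0,-0.04],[0.045,0,-0.035],[0,0,0],[0,0,0],[0,0,0],[0,0,0]], "turn": [[0,0,0],[0,0,0],[0,0,0],[0,0,0],[0,0,0],[0,0,0],[0,0,0],[0,0,0],[0,0,0],[0,0,0]], "hand": [0,0,0,0,0,0,0,0,0,0]}}

```text
time_s: 15.4
position: [0.5796, 0.0872, 0.1848]
tool_rot: [[0.763, 0.063, 0.643], [0.049, -0.998, 0.04], [0.644, 0.0, -0.765]]
ft_force: [1.5, -0.1, -5.0]
grip_width: 0.0209
gripper_force: 59.6
```

```bash
python3 - <<'E'
from h import *
o=st();seat_now(o);R=o["tool_rot"]
a=get_image("top");b=get_image("side");cv2.imwrite("pics/t4.png",a);cv2.imwrite("pics/s4.png",b)
out=[]
for im,n,x,y,w,h in((a,"top",240,165,50,55),(b,"side",215,190,50,55)):
    k=8;im=np.clip(cv2.resize(im[y:y+h,x:x+w],None,fx=k,fy=k,interpolation=cv2.INTER_CUBIC)*1.6,0,255).astype('uint8')
    for P,c in((o["position"]+R@[.0115,0,TZ+.1495],(0,255,0)),(gw((-7,27,62)),(255,0,255)),(gw((-7,-27,62)),(255,0,255)),(gw((-12,27,50)),(0,255,255)),(gw((-12,-27,50)),(0,255,255))):
        q=(proj(n,P)[0]-[x,y]+.5)*k;cv2.circle(im,tuple(int(v) for v in q),3,c,1)
    out.append(im)
cv2.imwrite("pics/c7.png",np.hstack(out))
E
```

```text
t 15.4 p [579.6  87.2 184.8] w 20.9 g 59.6 F [ 1.5 -0.1 -5. ] q [ -6.  16. 103.  17.  21.  67.]
seat guard [-2.   0.2 65.9]
```

View pics/c7.png

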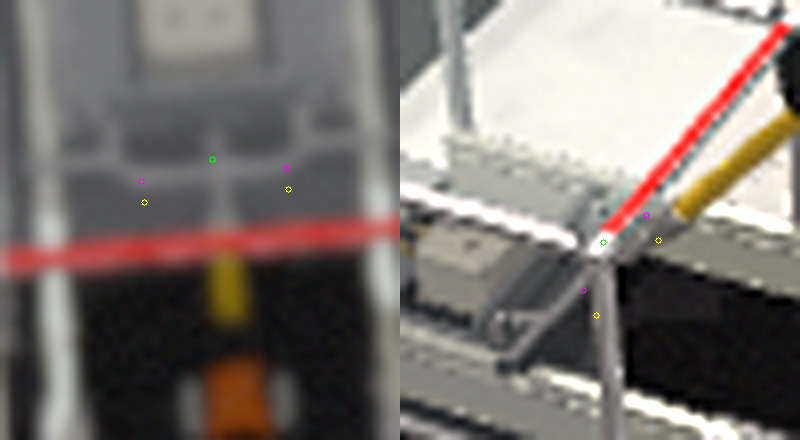

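{"op": "drive_tool", "data": {"offset": [[-0.06,0,-0.05],[-0.08,0,-0.065],[-0.1,0,-0.085],[-0.12,0,-0.1],[-0.12,0,-0.1],[-0.12,0,-0.1],[-0.12,0,-0.1],[-0.12,0,-0.1],[-0.12,0,-0.1],[-0.1,0,-0.085]], "turn": [[0,0,0],[0,0,0],[0,0,0],[0,0,0],[0,0,0],[0,0,0],[0,0,0],[0,0,0],[0,0,0],[0,0,0]], "hand": [0,0,0,0,0,0,0,0,0,0]}}

```text
time_s: 16.75
position: [0.5241, 0.0837, 0.1846]
tool_rot: [[0.763, 0.063, 0.643], [0.049, -0.998, 0.04], [0.644, 0.0, -0.765]]
ft_force: [2.9, -0.1, -5.4]
grip_width: 0.0213
gripper_force: 59.6
```

```bash
python3 - <<'E'
from h import *
o=st();seat_now(o)
E
```

```text
t 16.75 p [524.1  83.7 184.6] w 21.3 g 59.6 F [ 2.9 -0.1 -5.4] q [ -7.  11. 111.  22.  19.  61.]
seat guard [-57.6   0.1  65.8]
```

{"op": "drive_tool", "data": {"offset": [[-0.11,0,-0.09],[-0.12,0,-0.1],[-0.12,0,-0.1],[-0.12,0,-0.1],[-0.12,0,-0.1],[-0.12,0,-0.1],[-0.12,0,-0.1],[-0.12,0,-0.1],[-0.1,0,-0.085],[-0.06,0,-0.05]], "turn": [[0,0,0],[0,0,0],[0,0,0],[0,0,0],[0,0,0],[0,0,0],[0,0,0],[0,0,0],[0,0,0],[0,0,0]], "hand": [0,0,0,0,0,0,0,0,0,0]}}

```text
time_s: 18.0
position: [0.4664, 0.0801, 0.1843]
tool_rot: [[0.763, 0.063, 0.643], [0.049, -0.998, 0.04], [0.644, 0.0, -0.765]]
ft_force: [2.0, 0.2, -4.2]
grip_width: 0.0212
gripper_force: 59.6
```

{"op": "drive_tool", "data": {"offset": [[-0.04,0,-0.035],[-0.04,0,-0.035],[-0.04,0,-0.035],[-0.04,0,-0.035],[-0.04,0,-0.035],[-0.02,0,-0.015],[0,0,0],[0,0,0],[0,0,0],[0,0,0]], "turn": [[0,0,0],[0,0,0],[0,0,0],[0,0,0],[0,0,0],[0,0,0],[0,0,0],[0,0,0],[0,0,0],[0,0,0]], "hand": [0,0,0,0,0,0,0,0,0,0]}}

```text
time_s: 19.25
position: [0.4552, 0.0794, 0.1844]
tool_rot: [[0.763, 0.063, 0.643], [0.049, -0.998, 0.04], [0.644, 0.0, -0.765]]
ft_force: [0.2, -0.5, -2.2]
grip_width: 0.0216
gripper_force: 59.7
```

```bash
python3 - <<'E'
from h import *
o=st();seat_now(o)
E
```

```text
t 19.25 p [455.2  79.4 184.4] w 21.6 g 59.7 F [ 0.2 -0.5 -2.2] q [-10.   5. 120.  29.  18.  52.]
seat guard [-1.266e+02  1.000e-01  6.560e+01]
```

```bash
python3 - <<'E'
from h import *
fs=[]
for i in range(8):
    a=get_image("top");fs.append(observe()["ft_force"])
print(np.mean(fs,0).round(2),np.std(fs,0).round(2))
cv2.imwrite("pics/t5.png",a);cv2.imwrite("pics/s5.png",get_image("side"))
g0=cv2.cvtColor(cv2.imread("pics/t4.png"),cv2.COLOR_BGR2GRAY);g=cv2.cvtColor(a,cv2.COLOR_BGR2GRAY)
# adapter template from t4
t=g0[160:180,254:274]
r=cv2.matchTemplate(g[150:260,240:300],t,cv2.TM_CCOEFF_NORMED);_,v,_,l=cv2.minMaxLoc(r);print("adapter moved px",l[0]+240-254,l[1]+150-160,v)
t=cv2.imread("pics/t4.png");
y=l[1]+150
for d in range(-5,5,1): pass
dy=y-160
A=g[178+dy:196+dy,244:290:2];B=g0[178:196,244:290:2]
for n in range(18):print(' '.join(f"{v:3d}" for v in A[n]))
E
```

```text
[-0.32 -0.75 -3.14] [0.23 0.4  0.46]
adapter moved px 3 39 0.9650357961654663
 49 119 126  98  70  81  68  57  53  52  52  53  50  46  44  44  43  42  61  60  47  57 111
 49 121 128 106  64  78  67  52  44  42  43  43  38  33  33  31  30  30  60  56  29  51 114
 48 117 128 110  62  64  66  50  32  30  31  30  25  23  21  20  20  21  59  60  28  52 111
 47 109 126 110  51  44  64  50  20  21  18  20  18  15  15  17  16  20  59  69  55  67 101
 54 105 125 107  38  27  63  50  16  16  16  16  16  19  19  17  17  21  59  81  81  84  98
 60 102 123 102  39  35  64  51  15  13  15  17  23  43  29  19  20  26  58  81  81  79  91
 51  90 118 100  62  62  73  55  21  18  20  21  33  70  47  27  29  40  62  64  60  57  83
 37  79 110  99  82  82  78  62  30  26  28  32  45  82  65  54  59  66  63  43  35  35  78
 32  76 108  99  78  73  69  68  53  53  56  61  68  88  84  79  83  82  58  27  21  26  65
 27  77 115  98  59  47  49  62  75  80  81  83  85  94  90  81  79  74  45  21  18  24  57
 26  77 118 101  49  27  29  50  80  85  79  75  75  89  77  61  55  49  30  18  18  22  58
 22  73 113  99  47  21  22  35  62  66  56  49  51  76  59  34  33  27  21  21  21  22  65
 21  64  97  89  47  21  19  23  38  38  32  28  30  61  48  20  23  21  20  18  18  24  67
 21  63  89  87  47  21  21  22  21  23  23  21  21  52  43  19  17  20  20  21  20  22  62
 24  72  97  93  47  20  20  20  19  21  19  20  22  46  44  15  15  19  20  22  22  21  52
 25  82 115 103  47  21  20  20  21  19  17  18  17  46  49  16  15  18  20  21  20  20  48
 26  87 124 108  47  19  20  20  21  20  16  10  19  49  54  22  12  17  19  21  21  22  45
 25  82 119 103  47  20  18  20  18  21  18  13  21  56  58  24  10  12  18  21  21  21  39
```

{"op": "drive_tool", "data": {"offset": [[-0.02,0,-0.017],[-0.02,0,-0.017],[-0.02,0,-0.017],[-0.02,0,-0.017],[-0.02,0,-0.017],[-0.02,0,-0.017],[-0.02,0,-0.017],[-0.02,0,-0.017],[-0.02,0,-0.017],[-0.02,0,-0.017]], "turn": [[0,0,0],[0,0,0],[0,0,0],[0,0,0],[0,0,0],[0,0,0],[0,0,0],[0,0,0],[0,0,0],[0,0,0]], "hand": [0,0,0,0,0,0,0,0,0,0]}}

```text
time_s: 20.95
position: [0.4446, 0.0787, 0.1844]
tool_rot: [[0.763, 0.063, 0.643], [0.049, -0.998, 0.04], [0.644, 0.0, -0.765]]
ft_force: [1.7, -0.5, -5.0]
grip_width: 0.021
gripper_force: 59.6
```

```bash
cat >> h.py <<'E'
def chk(k=4):
    fs=[]
    for i in range(k):
        a=get_image("top");fs.append(observe()["ft_force"])
    g0=cv2.cvtColor(cv2.imread("pics/top0.png"),cv2.COLOR_BGR2GRAY);g=cv2.cvtColor(a,cv2.COLOR_BGR2GRAY)
    t=g0[160:180,254:274];r=cv2.matchTemplate(g[150:260,240:300],t,cv2.TM_CCOEFF_NORMED);_,v,_,l=cv2.minMaxLoc(r)
    x,y=l;c=r[y-1:y+2,x];s=(c[0]-c[2])/(2*(c[0]-2*c[1]+c[2]))
    z=.05;p0=at("top",(264,170),z);p1=at("top",(264+x+240-254,170+y+150-160+s),z)
    print("F",np.mean(fs,0).round(2),"carrier mm",round(1000*np.linalg.norm(p1-p0),1),round(float(v),3));return a
E
python3 - <<'E'
from h import *
o=st();seat_now(o);chk()
E
```

```text
t 20.95 p [444.6  78.7 184.4] w 21.0 g 59.6 F [ 1.7 -0.5 -5. ] q [-10.   4. 121.  30.  18.  51.]
seat guard [-137.2    0.    65.6]
F [ 1.16 -0.54 -4.02] carrier mm 132.9 0.972
```

{"op": "drive_tool", "data": {"offset": [[-0.01,0,-0.008],[-0.01,0,-0.008],[-0.01,0,-0.008],[-0.01,0,-0.008],[-0.01,0,-0.008],[-0.01,0,-0.008],[-0.01,0,-0.008],[-0.01,0,-0.008],[-0.01,0,-0.008],[-0.01,0,-0.008]], "turn": [[0,0,0],[0,0,0],[0,0,0],[0,0,0],[0,0,0],[0,0,0],[0,0,0],[0,0,0],[0,0,0],[0,0,0]], "hand": [0,0,0,0,0,0,0,0,0,0]}}

```text
time_s: 22.4
position: [0.4396, 0.0784, 0.1843]
tool_rot: [[0.763, 0.063, 0.643], [0.049, -0.998, 0.04], [0.644, 0.0, -0.765]]
ft_force: [1.5, -1.3, -4.0]
grip_width: 0.0216
gripper_force: 59.7
```

```bash
python3 - <<'E'
from h import *
o=st();seat_now(o);chk()
E
```

```text
t 22.4 p [439.6  78.4 184.3] w 21.6 g 59.7 F [ 1.5 -1.3 -4. ] q [-11.   3. 122.  31.  18.  50.]
seat guard [-142.2    0.    65.5]
F [ 1.71  0.01 -4.46] carrier mm 137.9 0.971
```

{"op": "drive_tool", "data": {"offset": [[-0.01,0,-0.008],[-0.01,0,-0.008],[-0.01,0,-0.008],[-0.01,0,-0.008],[-0.01,0,-0.008],[-0.01,0,-0.008],[-0.01,0,-0.008],[-0.01,0,-0.008],[-0.01,0,-0.008],[-0.01,0,-0.008]], "turn": [[0,0,0],[0,0,0],[0,0,0],[0,0,0],[0,0,0],[0,0,0],[0,0,0],[0,0,0],[0,0,0],[0,0,0]], "hand": [0,0,0,0,0,0,0,0,0,0]}}

```text
time_s: 23.85
position: [0.4348, 0.078, 0.1842]
tool_rot: [[0.763, 0.063, 0.643], [0.048, -0.998, 0.04], [0.645, 0.0, -0.765]]
ft_force: [7.9, 0.9, -10.9]
grip_width: 0.0215
gripper_force: 59.1
```

```bash
python3 - <<'E'
from h import *
o=st();seat_now(o);chk()
E
```

```text
t 23.85 p [434.8  78.  184.2] w 21.5 g 59.1 F [  7.9   0.9 -10.9] q [-11.   2. 123.  31.  18.  49.]
seat guard [-1.47e+02 -1.00e-01  6.54e+01]
F [ 6.75  0.8  -9.37] carrier mm 141.9 0.973
```

{"op": "drive_tool", "data": {"offset": [[0.02,0,0.016],[-0.043,0,0.029],[-0.043,0,0.029],[-0.043,0,0.029],[-0.043,0,0.029],[-0.043,0,0.029],[-0.043,0,0.029],[-0.043,0,0.029],[-0.043,0,0.029],[0,0,0]], "turn": [[0,0,0],[0,0,0],[0,0,0],[0,0,0],[0,0,0],[0,0,0],[0,0,0],[0,0,0],[0,0,0],[0,0,0]], "hand": [0,0,0,0,0,0,0,0,0,0]}}

```text
time_s: 25.3
position: [0.4311, 0.0777, 0.1682]
tool_rot: [[0.763, 0.063, 0.643], [0.048, -0.998, 0.04], [0.644, 0.0, -0.765]]
ft_force: [0.5, 0.6, -1.6]
grip_width: 0.0213
gripper_force: 60.8
```

```bash
python3 - <<'E'
from h import *
o=st();seat_now(o);a=chk();cv2.imwrite("pics/t6.png",a)
g=cv2.cvtColor(a,cv2.COLOR_BGR2GRAY)
u=proj("top",gw((-12-142,0,50)))[0];print(u,proj("top",gw((-7-142,0,62)))[0])
x,y=int(u[0]),int(u[1]);print(g[y-12:y+10,x-24:x+24:2])
E
```

```text
t 25.3 p [431.1  77.7 168.2] w 21.3 g 60.8 F [ 0.5  0.6 -1.6] q [-11.   4. 125.  39.  15.  41.]
seat guard [-1.508e+02 -1.000e-01  4.940e+01]
F [ 0.2   0.08 -1.62] carrier mm 140.3 0.973
[270.54047773 235.79124428] [270.32155785 233.49370929]
[[ 96 121 101  67  80  83  59  53  51  53  52  49  46  45  43  42  40  62
   73  40  50  87 119  91]
 [ 86 121  97  63  74  79  56  45  43  43  40  36  35  32  34  29  29  63
   78  29  34  78 114  86]
 [ 82 121  98  59  59  73  63  36  31  33  29  25  25  24  25  21  22  59
   79  25  22  65  99  75]
 [ 81 122 101  51  40  69  74  28  26  22  22  20  16  19  21  22  21  52
   78  31  28  58  87  66]
 [ 79 121 101  46  23  68  79  26  18  20  20  21  15  17  22  20  19  47
   81  55  57  70  89  81]
 [ 73 112  99  44  19  66  80  25  19  20  20  20  13  17  18  19  18  43
   87  81  81  86 106 107]
 [ 62  95  90  50  31  64  79  25  19  20  18  19  14  16  18  13  17  43
   84  85  79  84 116 120]
 [ 57  83  85  65  60  75  79  25  19  16  17  16  19  21  17  16  18  49
   76  65  57  69 112 117]
 [ 65  91  88  80  82  86  81  32  16  17  15  17
[... 665 characters left out ...]
94 113  47  18  18  21  30  35  29  27  25  52  66  24  20  20  20
   20  18  22  32  89 103]
 [ 46 101 117  53  19  19  21  19  22  21  19  19  44  57  22  19  18  19
   18  22  20  42  91  97]
 [ 59 107 120  57  19  18  21  19  19  18  18  18  36  53  20  18  20  20
   20  21  21  46  95 101]
 [ 55 101 115  62  23  18  19  18  20  20  21  15  36  52  24  14  19  21
   20  20  21  44  94  98]
 [ 41  86 101  68  28  17  20  19  22  18  18  16  37  57  33  15  19  23
   25  29  32  48  85  87]
 [ 33  79  94  81  36  22  20  22  21  21  19  17  43  64  43  19  25  40
   52  61  68  74  89  90]
 [ 33  82 100  90  43  23  25  27  28  30  25  24  51  70  55  42  48  68
   89  98 106 108 111 112]]
```

{"op": "drive_tool", "data": {"offset": [[0.144,0,-0.007],[0.144,0,-0.007],[0.144,0,-0.007],[0.144,0,-0.007],[-0.056,0,0.089],[-0.056,0,0.089],[-0.056,0,0.089],[-0.056,0,0.089],[-0.056,0,0.089],[0,0,0]], "turn": [[0,-0.333,0],[0,-0.333,0],[0,-0.333,0],[0,-0.333,0],[0,0,0],[0,0,0],[0,0,0],[0,0,0],[0,0,0],[0,0,0]], "hand": [0,0,0,0,0,0,0,0,0,0]}}

```text
time_s: 26.75
position: [0.4484, 0.0789, 0.1616]
tool_rot: [[0.846, 0.063, 0.53], [0.054, -0.998, 0.033], [0.531, 0.0, -0.847]]
ft_force: [-0.3, -0.9, -1.7]
grip_width: 0.0213
gripper_force: 60.9
```

```bash
python3 - <<'E'
from h import *
o=st();seat_now(o);a=chk();cv2.imwrite("pics/t7.png",a)
g=cv2.cvtColor(a,cv2.COLOR_BGR2GRAY)
print(g[226:244,[256,258,260,262,264,266,268,270,272,274,276,278,280,282]])
E
```

```text
t 26.75 p [448.4  78.9 161.6] w 21.3 g 60.9 F [-0.3 -0.9 -1.7] q [ -9.   7. 117.  16.  25.  65.]
seat guard [-1.511e+02  1.000e-01  2.780e+01]
F [-0.03  0.41 -1.36] carrier mm 140.3 0.973
[[69 72 27 22 22 23 21 21 21 19 19 20 52 79]
 [69 79 25 20 19 21 18 19 21 18 20 20 48 81]
 [65 80 27 19 19 19 20 19 20 21 18 18 43 86]
 [64 79 25 20 19 18 19 16 18 18 16 18 42 84]
 [75 79 24 15 18 15 14 18 13 16 14 20 51 76]
 [86 80 30 18 13 15 14 16 20 18 19 26 61 64]
 [75 78 46 15 17 19 21 30 32 28 31 40 71 53]
 [49 68 62 28 27 32 39 54 61 55 60 67 75 41]
 [29 55 72 55 55 61 68 79 84 79 82 84 73 32]
 [20 40 74 75 79 83 85 92 92 77 76 72 57 26]
 [16 26 58 70 74 73 72 82 84 56 51 46 36 21]
 [14 15 34 47 48 45 42 60 68 31 26 23 21 22]
 [13 13 17 22 23 21 20 44 53 21 16 14 15 19]
 [12 12 10 14 13 12 15 34 45 18 13 10 13 20]
 [10 12 14 13 12 12 12 30 43 20 12 11 12 17]
 [14 13 12 11 12 12 14 28 43 21 10 14 12 14]
 [14 11 11 14 13 11 13 31 47 29 12 12 15 15]
 [14 11 13 12 11 16 16 35 52 35 21 24 26 32]]
```

{"op": "drive_tool", "data": {"offset": [[-0.1,0,-0.06],[-0.13,0,-0.08],[-0.17,0,-0.106],[-0.21,0,-0.13],[-0.25,0,-0.16],[0,0,-0.5],[0,0,-1],[0,0,-1],[0,0,-1],[0,0,-1]], "turn": [[0,0,0],[0,0,0],[0,0,0],[0,0,0],[0,0,0],[0,0,0],[0,0,0],[0,0,0],[0,0,0],[0,0,0]], "hand": [0,0,0,0,0,0,0,0,0,0]}}

```text
time_s: 28.2
position: [0.311, 0.0708, 0.3151]
tool_rot: [[0.845, 0.064, 0.531], [0.055, -0.998, 0.033], [0.532, 0.001, -0.847]]
ft_force: [0.2, -1.0, -0.2]
grip_width: 0.0211
gripper_force: 60.9
```

```bash
python3 - <<'E'
from h import *
o=st();a=chk();cv2.imwrite("pics/t8.png",a);b=get_image("side");cv2.imwrite("pics/s8.png",b)
# plan to holder
out=[]
for im,n,x,y,w,h in((a,"top",235,195,65,70),(b,"side",225,205,90,70)):
    k=5;im=np.clip(cv2.resize(im[y:y+h,x:x+w],None,fx=k,fy=k,interpolation=cv2.INTER_CUBIC)*(2.0 if n=="top" else 1.4),0,255).astype('uint8')
    for zz,xx,c in((50,-12,(0,255,0)),(62,-7,(0,0,255))):
      for yy in(-27,27):
        q=(proj(n,gw((xx-141,yy,zz)))[0]-[x,y]+.5)*k;cv2.circle(im,tuple(int(v) for v in q),3,c,1)
    out.append(im)
cv2.imwrite("pics/c8.png",np.hstack(out))
E
```

```text
t 28.2 p [311.   70.8 315.1] w 21.1 g 60.9 F [ 0.2 -1.  -0.2] q [-20. -23. 111.  14.  63.  63.]
F [ 0.38  0.01 -0.57] carrier mm 140.2 0.973
```

View pics/c8.png

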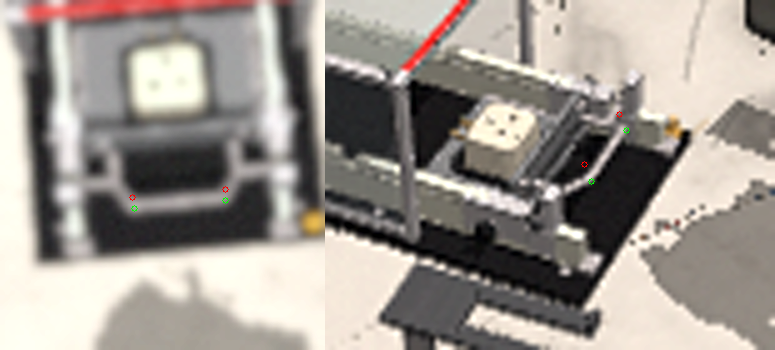

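```bash
python3 - <<'E'
from h import *
o=st();R=Rt(-13.5,0);T=[.355,.3409,.40];to(o["position"],R,o);to(T,R,o);to(T,R,dict(o,tool_rot=R))
E
```

```text
t 28.45 p [312.3  70.4 313.1] w 21.5 g 60.9 F [ 0.4 -0.1 -2. ] q [-20. -23. 111.  14.  62.  63.]
off [0. 0. 0.] turn [-0.8  -5.3   2.78]
off [ 2.42 -6.68 -1.05] turn [-0.8  -5.3   2.78]
off [-0.54 -6.82 -2.17] turn [0. 0. 0.]
```

{"op": "drive_tool", "data": {"offset": [[0.345,-0.954,-0.15],[0.345,-0.954,-0.15],[0.345,-0.954,-0.15],[0.345,-0.954,-0.15],[0.345,-0.954,-0.15],[0.345,-0.954,-0.15],[0.345,-0.954,-0.15],[0,0,0],[0,0,0],[0,0,0]], "turn": [[0,0,0],[0,0,0],[0,0,0],[0,0,0],[0,0,0],[0,0,0],[0,0,0],[-0.114,-0.757,0.397],[-0.114,-0.757,0.397],[-0.114,-0.757,0.397]], "hand": [0,0,0,0,0,0,0,0,0,0]}}

```text
time_s: 29.7
position: [0.3544, 0.3344, 0.396]
tool_rot: [[0.949, -0.064, 0.308], [-0.067, -0.998, -0.003], [0.308, -0.018, -0.951]]
ft_force: [-0.0, 0.0, -0.5]
grip_width: 0.0212
gripper_force: 60.9
```

{"op": "drive_tool", "data": {"offset": [[0,0,0],[0,0,0],[0,0,0],[0,0,0],[0,0,0],[0,0,0],[0,0,0],[0,0,0],[0,0,0],[0,0,0]], "turn": [[-0.114,-0.757,0.397],[-0.114,-0.757,0.397],[-0.114,-0.757,0.397],[-0.114,-0.757,0.397],[0,0,0],[0,0,0],[0,0,0],[0,0,0],[0,0,0],[0,0,0]], "hand": [0,0,0,0,0,0,0,0,0,0]}}

```text
time_s: 30.95
position: [0.3542, 0.3334, 0.3986]
tool_rot: [[0.972, -0.234, -0.001], [-0.234, -0.972, -0.0], [-0.001, 0.001, -1.0]]
ft_force: [-0.1, 0.1, 0.1]
grip_width: 0.0213
gripper_force: 60.8
```

```bash
python3 - <<'E'
from h import *
o=st();R=Rt(-13.5,0);to([.3545,.3407,.222],R,o);print(o["tool_rot"].round(3))
b=get_image("side");a=get_image("top");cv2.imwrite("pics/s9.png",b);cv2.imwrite("pics/t9.png",a)
# yellow rod pixels vs model axis in side
hsv=cv2.cvtColor(b,cv2.COLOR_BGR2HSV);m=cv2.inRange(hsv,(20,120,80),(32,255,255))
A=o["tool_rot"];s=o["position"]
p=[proj("side",s+A@[0,0,TZ+d])[0] for d in(.03,.07,.1)];print(np.round(p,1))
for q in p:
    v=int(round(q[1]));u=np.where(m[v,int(q[0])-15:int(q[0])+15])[0]+int(q[0])-15;print(v,u.mean() if len(u) else None,len(u))
E
```

```text
t 30.95 p [354.2 333.4 398.6] w 21.3 g 60.8 F [-0.1  0.1  0.1] q [ 29.  11.  62.  -0. 106. 133.]
off [-0.03 -0.18  4.42] turn [ 0.01  0.01 -0.  ]
[[ 0.972 -0.234 -0.001]
 [-0.234 -0.972 -0.   ]
 [-0.001  0.001 -1.   ]]
[[303.7 223.8]
 [303.2 237.7]
 [302.8 247.7]]
224 304.0 5
238 303.5 4
248 303.5 4
```

{"op": "drive_tool", "data": {"offset": [[-0.03,-0.18,0.4],[0,0,0.7],[0,0,0.7],[0,0,0.7],[0,0,0.7],[0,0,0.7],[0,0,0.5],[0,0,0],[0,0,0],[0,0,0]], "turn": [[0,0,0],[0,0,0],[0,0,0],[0,0,0],[0,0,0],[0,0,0],[0,0,0],[0,0,0],[0,0,0],[0,0,0]], "hand": [0,0,0,0,0,0,0,0,0,0]}}

```text
time_s: 32.3
position: [0.355, 0.3408, 0.2235]
tool_rot: [[0.972, -0.234, 0.001], [-0.234, -0.972, 0.0], [0.0, -0.0, -1.0]]
ft_force: [0.0, -1.0, -1.3]
grip_width: 0.0212
gripper_force: 60.7
```

```bash
python3 - <<'E'
from h import *
o=st();R=Rt(-13.5,0);to([.4546,.3571,.222],R,o)
E
```

```text
t 32.3 p [355.  340.8 223.5] w 21.2 g 60.7 F [ 0.  -1.  -1.3] q [ 30.  16.  84.  -0.  80. 134.]
off [ 2.33 -0.98  0.04] turn [-0. -0. -0.]
```

{"op": "drive_tool", "data": {"offset": [[0.26,-0.11,0],[0.26,-0.11,0],[0.26,-0.11,0.02],[0.26,-0.11,0.02],[0.26,-0.11,0],[0.26,-0.11,0],[0.26,-0.11,0],[0.26,-0.11,0],[0.25,-0.1,0],[0,0,0]], "turn": [[0,0,0],[0,0,0],[0,0,0],[0,0,0],[0,0,0],[0,0,0],[0,0,0],[0,0,0],[0,0,0],[0,0,0]], "hand": [0,0,0,0,0,0,0,0,0,0]}}

```text
time_s: 33.55
position: [0.4552, 0.3568, 0.2207]
tool_rot: [[0.972, -0.234, -0.001], [-0.234, -0.972, -0.001], [-0.001, 0.001, -1.0]]
ft_force: [0.1, 0.2, -1.1]
grip_width: 0.0213
gripper_force: 60.8
```

{"op": "drive_tool", "data": {"offset": [[0.025,-0.01,0],[0.025,-0.01,0],[0.025,-0.01,0],[0.025,-0.01,0],[0,0,0],[0,0,0],[0,0,0],[0,0,0],[0,0,0],[0,0,0]], "turn": [[0,0,0],[0,0,0],[0,0,0],[0,0,0],[0,0,0],[0,0,0],[0,0,0],[0,0,0],[0,0,0],[0,0,0]], "hand": [0,0,0,0,0,0,0,0,0,0]}}

```text
time_s: 34.8
position: [0.4587, 0.3575, 0.2209]
tool_rot: [[0.972, -0.234, -0.001], [-0.234, -0.972, -0.001], [-0.001, 0.001, -1.0]]
ft_force: [-0.6, 0.1, -1.6]
grip_width: 0.021
gripper_force: 60.8
```

```bash
python3 - <<'E'
from h import *
st();chk()
E
```

```text
t 34.8 p [458.7 357.5 220.9] w 21.0 g 60.8 F [-0.6  0.1 -1.6] q [ 26.  25.  70.  -0.  84. 130.]
F [ 0.31 -0.4  -1.74] carrier mm 140.3 0.973
```

{"op": "drive_tool", "data": {"offset": [[0.023,-0.01,0],[0.023,-0.01,0],[0.023,-0.01,0],[0.023,-0.01,0],[0.023,-0.01,0],[0,0,0],[0,0,0],[0,0,0],[0,0,0],[0,0,0]], "turn": [[0,0,0],[0,0,0],[0,0,0],[0,0,0],[0,0,0],[0,0,0],[0,0,0],[0,0,0],[0,0,0],[0,0,0]], "hand": [0,0,0,0,0,0,0,0,0,0]}}

```text
time_s: 36.25
position: [0.4636, 0.3584, 0.2209]
tool_rot: [[0.972, -0.234, -0.001], [-0.234, -0.972, -0.001], [-0.001, 0.001, -1.0]]
ft_force: [0.0, 0.3, -0.6]
grip_width: 0.0214
gripper_force: 60.8
```

```bash
python3 - <<'E'
from h import *
st();chk()
E
```

```text
t 36.25 p [463.6 358.4 220.9] w 21.4 g 60.8 F [ 0.   0.3 -0.6] q [ 26.  26.  69.  -0.  85. 130.]
F [ 0.22  0.33 -1.94] carrier mm 140.3 0.973
```

{"op": "drive_tool", "data": {"offset": [[0.023,-0.01,0],[0.023,-0.01,0],[0.023,-0.01,0],[0.023,-0.01,0],[0.023,-0.01,0],[0,0,0],[0,0,0],[0,0,0],[0,0,0],[0,0,0]], "turn": [[0,0,0],[0,0,0],[0,0,0],[0,0,0],[0,0,0],[0,0,0],[0,0,0],[0,0,0],[0,0,0],[0,0,0]], "hand": [0,0,0,0,0,0,0,0,0,0]}}

```text
time_s: 37.7
position: [0.4685, 0.3593, 0.2208]
tool_rot: [[0.972, -0.234, -0.001], [-0.234, -0.972, -0.001], [-0.001, 0.001, -1.0]]
ft_force: [-0.1, -1.1, -1.3]
grip_width: 0.0214
gripper_force: 60.8
```

```bash
python3 - <<'E'
from h import *
st();chk()
E
```

```text
t 37.7 p [468.5 359.3 220.8] w 21.4 g 60.8 F [-0.1 -1.1 -1.3] q [ 26.  26.  69.  -0.  85. 130.]
F [-0.12  0.   -1.23] carrier mm 140.3 0.973
```

{"op": "drive_tool", "data": {"offset": [[0.023,-0.01,0],[0.023,-0.01,0],[0.023,-0.01,0],[0.023,-0.01,0],[0.023,-0.01,0],[0,0,0],[0,0,0],[0,0,0],[0,0,0],[0,0,0]], "turn": [[0,0,0],[0,0,0],[0,0,0],[0,0,0],[0,0,0],[0,0,0],[0,0,0],[0,0,0],[0,0,0],[0,0,0]], "hand": [0,0,0,0,0,0,0,0,0,0]}}

```text
time_s: 39.15
position: [0.4714, 0.3598, 0.2207]
tool_rot: [[0.972, -0.233, -0.006], [-0.233, -0.972, -0.002], [-0.006, 0.004, -1.0]]
ft_force: [-10.5, -3.1, 2.9]
grip_width: 0.0216
gripper_force: 61.5
```

```bash
python3 - <<'E'
from h import *
st();chk()
E
```

```text
t 39.15 p [471.4 359.8 220.7] w 21.6 g 61.5 F [-10.5  -3.1   2.9] q [ 26.  27.  68.   0.  86. 129.]
F [-10.11  -2.84   3.06] carrier mm 140.3 0.973
```

{"op": "drive_tool", "data": {"offset": [[-0.05,0.022,0],[0,0,0.07],[0,0,0.07],[0,0,0.07],[0,0,0.07],[0,0,0.05],[0,0,0.04],[0,0,0],[0,0,0],[0,0,0]], "turn": [[0,0,0],[0,0,0],[0,0,0],[0,0,0],[0,0,0],[0,0,0],[0,0,0],[0,0,0],[0,0,0],[0,0,0]], "hand": [0,0,0,0,0,0,0,0,0,0]}}

```text
time_s: 40.6
position: [0.4706, 0.3598, 0.2061]
tool_rot: [[0.972, -0.233, -0.003], [-0.233, -0.972, -0.001], [-0.003, 0.001, -1.0]]
ft_force: [-5.9, -1.0, 2.7]
grip_width: 0.0218
gripper_force: 61.5
```

```bash
python3 - <<'E'
from h import *
st();chk()
E
```

```text
t 40.6 p [470.6 359.8 206.1] w 21.8 g 61.5 F [-5.9 -1.   2.7] q [ 26.  27.  70.   0.  83. 129.]
F [-7.14 -0.92  2.92] carrier mm 140.3 0.972
```

{"op": "drive_tool", "data": {"offset": [[-0.02,0.008,0],[0,0,0.008],[0,0,0],[0,0,0],[0,0,0],[0,0,0],[0,0,0],[0,0,0],[0,0,0],[0,0,0]], "turn": [[0,0,0],[0,0,0],[0,0,0],[0,0,0],[0,0,0],[0,0,0],[0,0,0],[0,0,0],[0,0,0],[0,0,0]], "hand": [0,0,0,0,0.28,0.32,0.4,0.6,0.8,1], "newtons": 20}}

```text
time_s: 42.05
position: [0.4705, 0.3596, 0.2057]
tool_rot: [[0.972, -0.234, -0.001], [-0.234, -0.972, -0.001], [-0.001, 0.001, -1.0]]
ft_force: [-0.1, -0.5, -0.5]
grip_width: 0.0838
gripper_force: 0.0
```

{"op": "drive_tool", "data": {"offset": [[0,0,0],[0,0,0],[0,0,-0.3],[0,0,-0.6],[0,0,-0.9],[0,0,-1],[0,0,-1],[0,0,-1],[0,0,0],[0,0,0]], "turn": [[0,0,0],[0,0,0],[0,0,0],[0,0,0],[0,0,0],[0,0,0],[0,0,0],[0,0,0],[0,0,0],[0,0,0]], "hand": [1,1,1,1,1,1,1,1,1,1]}}

```text
time_s: 43.3
position: [0.4705, 0.3596, 0.3972]
tool_rot: [[0.972, -0.234, -0.002], [-0.234, -0.972, -0.001], [-0.002, 0.001, -1.0]]
ft_force: [-0.3, 0.6, -0.8]
grip_width: 0.085
gripper_force: 0.0
```

```bash
python3 - <<'E'
from h import *
st();chk();b=get_image("side");cv2.imwrite("pics/s10.png",b)
hsv=cv2.cvtColor(b,cv2.COLOR_BGR2HSV)
for nm,lo,hi in(("yellow",(20,120,60),(32,255,255)),("orange",(5,150,80),(17,255,255))):
    m=cv2.inRange(hsv,lo,hi)[230:330,225:300]
    v,u=np.nonzero(m);print(nm,len(u),u.mean()+225,v.mean()+230,[ (r+230,round(float(np.nonzero(m[r])[0].mean()+225),1)) for r in range(0,100,5) if m[r].any()])
# model of hung stick at x=.4695,y=.3598
for z in(-.02,-.06,-.1,.01,.03,.05):print(z,proj("side",[.4703,.3598,.19+z])[0].round(1))
E
```

```text
t 43.3 p [470.5 359.6 397.2] w 85.0 g 0.0 F [-0.3  0.6 -0.8] q [ 26.  24.  45.  -0. 112. 129.]
F [-0.15 -0.19  0.4 ] carrier mm 140.3 0.973
yellow 72 256.81944444444446 285.4583333333333 [(280, 256.5), (285, 256.5), (290, 257.0), (295, 257.0)]
orange 81 256.679012345679 257.69135802469134 [(255, 255.4), (260, 256.8), (265, 258.0)]
-0.02 [255.1 272.4]
-0.06 [255.9 283.2]
-0.1 [256.6 293.6]
0.01 [254.6 263.9]
0.03 [254.2 258.1]
0.05 [253.8 252.1]
```

```bash
python3 -c "
from rig import *
print(env.close_job())"
```

```text
the job is handed in; nothing more can be done
None
```

I handed the job in at about 43 s of the 72 s limit: the carrier is out against its end stops (about 140 mm by camera) with the bail down in the outer notches, the white adapter is still seated, and the stick hangs upright in the dark holder, slid to the slot's back until I felt contact.

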